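Seat the U-bolt over the chin-rest tube

ROBOT

A 7-joint arm with a two-finger parallel gripper is mounted at the origin on the work surface. World frame = base frame: x ahead of the robot, y to its left, z up, the work surface at z = 0. Lengths are in m, angles in rad, forces in N, time in s.
With the tool pointing down it reaches from about 0.4 to 0.85 m from the base axis. Payload 10.4 kg.
Tool frame: the origin (TCP) lies where the fingers leave the gripper's body, on its centre line; the fingertips stand 70 mm ahead of it and the grasp point (between the pads) lies 51 mm ahead of it (bot.nose_length is the distance from the TCP to the fingertips, in m); y points along the fingers, x is the direction in which the jaws open and shut, and the axes are right-handed (so a half turn about y gives the same grasp; the last joint's range is limited). The gripper opens to 87 mm and grips with 3 to 60 N. Pads are 19 mm wide; open, the fingers measure 117 mm over their backs; the gripper's body (75 mm by 190 mm) begins 51 mm behind the grasp point.
Start: joints at [-1.281, 0.332, -0.065, 1.46, 0.022, 1.35, -0.088], TCP at [0.192, 0.595, 0.292] pointing down, gripper open.
Joint ranges: [-2.6, 2.6], [-0.5, 2.12], [-1.47, 1.34], [0.16, 2.42], [-1.27, 4.41], [0.06, 2.06], [-2.6, 2.6]. Speed limits (rad/s): [2.22, 2.22, 2.79, 2.79, 3.14, 3.14, 3.14].

INTERFACE

Orientations are given as a rotation vector (axis times angle).
In Python, from rig import bot gives the robot as it stands.
- The arm moves only by the tool jog_arm, never from a script. Its argument "series" is text: rows parted by semicolons, each of 6 numbers parted by spaces: the shift along the tool's x, y, z in mm, then the turn, a rotation vector about the tool's x, y, z in rad. In form: dx dy dz ax ay az; .... A call has 1 to 20 rows; each row is the pose to reach, as a shift and turn from the pose commanded when the call began, along the tool's axes at that moment; what a row does not reach only later rows make up. A row lasts 1/12 s, in which the tool goes at most 41.7 mm and 7.16 degrees, less where a joint would pass 70% of its speed; a pose out of reach is approached as far as the arm can. A call with a gripper value outside its range is refused whole. "claw" is the finger opening in mm, from 0 to 87, set as the call begins (left out, the last holds). The fingers move at their own pace and stop on an object; "squeeze" is the grip in N (left out, the last holds). Time passes only in rows, so rows that repeat a pose let the fingers close. It gives the time, the measured TCP pose, the force and the opening at its end, in the units of the state.
- bot.state(): the state, without advancing time (a new reading comes with each control period).
- bot.grab_frame(name): name is "scene" or "top" or "wrist"; returns the picture (400x640x3 uint8, red, green, blue); there is no depth.
- bot.get_calibration(name): a dict with "mtx" (3x3 intrinsics, pixels), "k1" (the pictures are not rectified: a ray, as slopes to the right and down, at radius r is drawn at 1 + k1 r^2 times it, then the intrinsics apply), "R" (3x3) and "t" (3): a world point X has camera coordinates R X + t. Camera axes: x right, y down, z forward; pixel columns grow to the right and rows downward; lengths in m; the calibration is good to about 2 mm. A picture is of the moment at which its call begins: read the wrist's pose just before it. get_calibration takes no time and is no camera call; for the wrist camera it gives the pose at the moment of the call.
- bot.finish_job(): hands the job in, once; it reports no verdict.
Trained networks look in the newest picture that a camera, given by its name, has taken for a name from the list of things; names that differ only in an ending like _2 or _b are one class to them, and where a whole thing is asked for, a point or a joint stands for the part that bears it (a point fixed in the world has none). Each returns a list of dicts, best first, with "conf" (0 to 1); they miss things now and then, are a little off and sometimes report something else, mostly with a low value. They report only what shows in the picture. A call takes as long as a camera call. They do not tell look-alikes from the thing itself.
- bot.cut_out(camera, thing): "pixels" (400x640 bool, what is visible of it).
- bot.landmark_of(camera, thing): "at" ([x, y, z] in m, in world coordinates, good to about 4 mm: a listed point, or the origin of a listed thing).
The state is a dict: "time": time; "joint_pos": joint angles; "joint_velocities": joint speeds; "effort": joint torques, N m; "position": TCP position; "tcp_rot": TCP orientation; "contact_force": force on the tool from outside, world axes, zero at the start; "wrist_torque": the same for the moment, N m; "opening": finger opening in m.
Only numpy, scipy, OpenCV 4.12 (cv2) and the standard library are available. Lean on these libraries where they do the work, as an engineer would, in place of code of your own. Each camera call takes 0.05 s, during which the arm holds its last target.

TASK

Take the loose U-bolt out of its stand, bring it down astride the chin-rest tube so that both legs go through the two holes in the plate under the tube, and press it gently against the snug fit until its bow sits fully down on the tube; then let go of it. The plate has been slid to an unknown place along the tube, so feel for the holes without forcing anything, and leave the other things on the table alone.

Things in the scene. Friction and masses are not known exactly. Their poses are not given: they have to be found in the camera images.
- ubolt: Loose square steel U-bolt, about 0.16 kg, standing legs down in the stand. Origin: middle of the underside of its bow (crossbar), the face that seats on the tube. z up, away from the legs; x runs from leg to leg. Bar 8 mm round; leg axes at x = +-18 mm, blunt, slightly rounded ends at z = -54.5 mm; bow z = 0 to 8 mm, 44 mm long. Either way round fits.
- ubolt_grip (a point): Point on the U-bolt, 30 mm above its origin, in its black grip block (24 x 24 mm in x and y, from z = 6 to 40 mm above the origin). Grip the block here, on either pair of faces. Axes as the U-bolt's.
- stand: Fixed grey block 85 x 60 mm, 68 mm tall, with two holes 11 mm wide at x = +-18 mm, in which the U-bolt stands with its bow on the block's top; it clears after a straight lift of 55 mm. Origin: centre of the underside, z up.
- cradle: Fixed white cradle, base 110 (x) x 250 (y) x 8 mm. Two posts at y = +-95 mm, 64 mm tall, carry a bare steel tube, 25 mm diameter, 250 mm long, along y, its axis at z = 62 mm. White chin cup on its +y end (y = 91 to 119 mm, up to z = 103 mm). Origin: centre of the base's underside, z up. Loads of more than 32 N in all damage the tube or plate.
- tube_top (a point): Point on the cradle: top of the tube halfway along, 74.5 mm above the cradle's origin; axes as the cradle's. With the U-bolt fully home its origin is at this height, anywhere along the tube. The legs pass the tube with 1.5 mm to spare on either side.
- plate_mid (a point): Fixed point on the cradle, 42 mm above its origin: top of the bare metal plate under the tube, middle of its travel. Plate 84 (x) x 80 (y) x 12 mm, with two 11 mm holes at x = +-18 mm, halfway along it. It is clamped (does not give) with its holes anywhere from y = -15 to +15 mm of here: not measured, to be seen or felt. Legs that miss stop on it, the U-bolt's origin 54.5 mm above here.
- ball_level (a point): Fixed point on the cradle, 6 mm below plate_mid. At this depth a spring ball in the outer wall of each hole grips the leg, so the U-bolt does not drop in by its own weight; pushing it past and on down takes about 3 to 15 N all the way until the bow meets the tube. The two brass plunger housings on the plate's outer edges stand in line with the holes.
- bottle: Bystander: white plastic bottle, 48 mm diameter, 110 mm tall, standing. Origin: centre of the underside.
- lens_case: Bystander: flat black case 90 x 150 x 35 mm. Origin: centre of the underside.
- torch: Bystander: small steel examination torch with a black head, 122 mm long, 18 mm thick, lying along its y. Origin: centre of the underside.
Mind the look-alikes: they are no part of the job. What is meant by the ubolt is not green, and is the larger of those in its own colour. What is shaped like the stand but blue is not meant.

How it is judged:
By the outcome, as a careful person would: the job done as asked, in the order asked, and still so for the second after the job is handed in, with the robot touching nothing.
It also fails if it takes over 64 s, if anything falls off the work surface, if the arm or the gripper's body presses on something with over 40 N, if the wrist force passes 120 N, or if a joint passes its speed limit or range.

## Working session

There is one attempt and no reset: what is moved stays moved. The work goes in short steps, Python scripts to look and compute and a tool call to move; the robot and the scene stay as the last step left them, time stands still between calls to the robot, and variables do not carry over. Pictures are saved under pics/ and viewed, and the job is handed in when it is done.

Besides the shell and the picture viewer there is one more tool, called after ">>>" by a JSON object that holds its "method" and its "body", one argument or row to a line. jog_arm: Moves the arm, as the interface text tells. Its arguments: {"type":"object","properties":{"series":{"type":"string"},"claw":{"type":"number"},"squeeze":{"type":"number"}},"required":["series"]}

```bash
mkdir -p pics; ls
python3 - <<'E'
from rig import bot
import cv2
s=bot.state();print(s)
for n in ("scene","top","wrist"):
    f=bot.grab_frame(n);cv2.imwrite(f"pics/{n}0.png",f[:,:,::-1])
    c=bot.get_calibration(n);print(n,c)
E
```

```text
pics
{'time': 0.0, 'joint_pos': array([-1.28058147,  0.33287164, -0.06469262,  1.4609269 ,  0.02164184,
        1.34989042, -0.08847827]), 'joint_velocities': array([-1.19285409e-03, -4.24375046e-04,  1.17644006e-03, -1.53117021e-03,
        1.06490183e-03, -6.45719510e-05, -1.01206258e-03]), 'effort': array([ 9.51352831e-05, -6.23245597e+01,  2.45717238e-02, -3.89898419e+01,
       -6.14079041e-02,  3.97349638e-02,  1.54184836e-04]), 'position': array([0.19226605, 0.59439813, 0.29146089]), 'tcp_rot': array([-1.34201547, -0.97502457,  0.97679189]), 'contact_force': array([-0.42801981, -0.42569049, -0.5267787 ]), 'wrist_torque': array([0.03140982, 0.00269107, 0.00631993]), 'opening': 0.08708807221297354}
scene {'mtx': array([[429.53899125,   0.        , 322.95710478],
       [  0.        , 429.53899125, 204.17672427],
       [  0.        ,   0.        ,   1.        ]]), 'k1': -0.07243829433968461, 'R': array([[ 0.82100116,  0.57081905,  0.01107776],
       [ 0.44694951, -0.63052645, -0.63456483],
       [-0.35523687,  0.52592966, -0.77279024]]), 't': array([-0.46060587, -0.20016771,  1.05741807])}
top {'mtx': array([[486.62361852,   0.        , 325.1258561 ],
       [  0.        , 486.62361852, 201.15026705],
       [  0.        ,   0.        ,   1.        ]]), 'k1': -0.0898489008745163, 'R': array([[-0.01592725, -0.99978633, -0.01317647],
       [-0.99073689,  0.01755775, -0.13465563],
       [ 0.13485821,  0.01090972, -0.99080485]]), 't': array([-0.01445274,  0.57291159,  0.90693598])}
wrist {'mtx': array([[283.69875153,   0.        , 325.84745075],
       [  0.        , 283.69875153, 202.26008385],
       [  0.        ,   0.        ,   1.        ]]), 'k1': -0.03930576714239402, 'R': array([[ 3.09301475e-01,  9.50963585e-01, -9.25842526e-04],
       [ 9.05521153e-01, -2.94223654e-01,  3.05718635e-01],
       [ 2.90454884e-01, -9.53975947e-02, -9.52121452e-01]]), 't': array([-0.62381032, -0.03544986,  0.39309862])}
```

View images.

View pics/scene0.png

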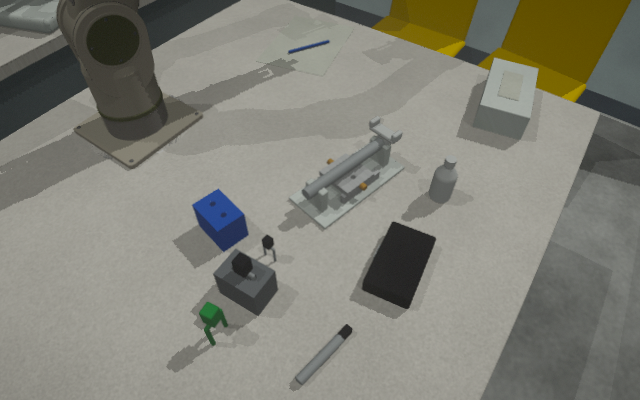

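View pics/top0.png

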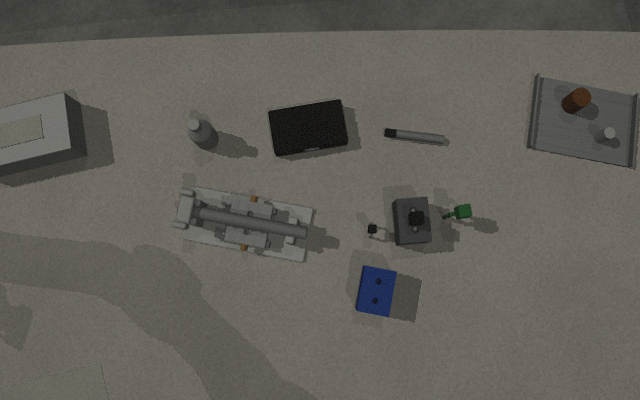

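View pics/wrist0.png

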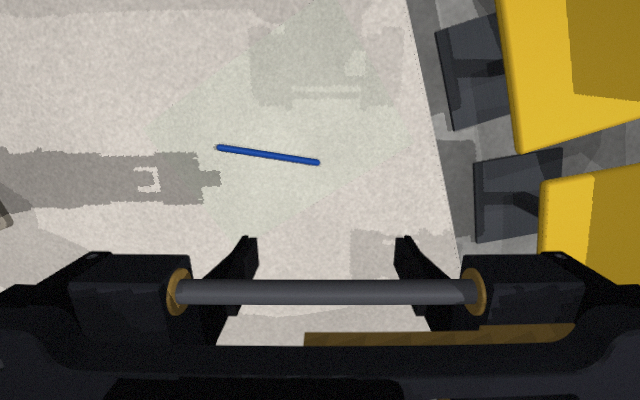

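Run:
```python
from rig import bot
import numpy as np
from scipy.spatial.transform import Rotation as R
s=bot.state();print(R.from_rotvec(s['tcp_rot']).as_matrix().round(3))
for cam in("scene","top"):
  for th in ("ubolt","ubolt_grip","stand","cradle","tube_top","plate_mid"):
    try: print(cam,th,[(d['at'].round(4) if hasattr(d['at'],'round') else d['at'],round(float(d['conf']),2)) for d in bot.landmark_of(cam,th)])
    except Exception as e: print(cam,th,e)
```

```text
[[ 0.308 -0.    -0.951]
 [ 0.951 -0.001  0.308]
 [-0.001 -1.    -0.   ]]
scene ubolt [([0.5447, -0.2811, 0.0555], 0.92), ([0.5353, -0.1882, 0.0679], 0.83), ([0.5133, -0.1138, 0.037], 0.56)]
scene ubolt_grip [([0.5443, -0.2766, 0.0869], 0.86), ([0.5274, -0.1895, 0.0983], 0.78), ([0.5137, -0.1118, 0.0579], 0.54)]
scene stand [([0.5336, -0.1929, 0.0005], 0.9), ([0.3977, -0.1157, 0.0034], 0.89)]
scene cradle [([0.534, 0.1315, 0.0022], 0.67)]
scene tube_top [([0.5374, 0.1355, 0.0694], 0.93)]
scene plate_mid [([0.5328, 0.1348, 0.0409], 0.58)]
top ubolt [([0.5452, -0.2814, 0.0508], 0.68), ([0.5294, -0.1918, 0.0719], 0.56), ([0.5178, -0.116, 0.042], 0.49)]
top ubolt_grip [([0.5322, -0.192, 0.1019], 0.84), ([0.5388, -0.2806, 0.0825], 0.74), ([0.5187, -0.1139, 0.0553], 0.49)]
top stand [([0.5314, -0.1869, 0.0015], 0.91), ([0.728, 0.009, 0.0007], 0.19)]
top cradle [([0.5366, 0.1346, 0.0016], 0.96)]
top tube_top [([0.5382, 0.1377, 0.0745], 0.88), ([0.7284, 0.0077, 0.0025], 0.22)]
top plate_mid [([0.5338, 0.1355, 0.0419], 0.69)]
```

Candidates for the ubolt: the black-topped one in the grey stand (scene 243,264; top 416,218), the green one (scene 211,312), and the small black-topped one (scene 268,243). The one in the grey stand fits: it is not green and is the larger of the two steel/black ones. An enlarged crop should confirm this.

Run:
```python
import cv2,numpy as np
a=cv2.imread('pics/top0.png');b=cv2.imread('pics/scene0.png')
c1=cv2.resize(a[180:270,165:325],(800,450),interpolation=cv2.INTER_CUBIC)
cv2.imwrite('pics/c1.png',cv2.convertScaleAbs(c1,alpha=1.5))
c2=cv2.resize(a[180:270,350:490],(400,257),interpolation=cv2.INTER_CUBIC)
c3=cv2.resize(b[225:350,180:320],(400,357),interpolation=cv2.INTER_CUBIC)
o=np.zeros((357,800,3),np.uint8);o[:257,:400]=c2;o[:,400:]=c3
cv2.imwrite('pics/c2.png',cv2.convertScaleAbs(o,alpha=1.5))
c4=cv2.resize(b[110:230,280:410],(650,600),interpolation=cv2.INTER_CUBIC)
cv2.imwrite('pics/c4.png',cv2.convertScaleAbs(c4,alpha=1.3))
```

```text
(no output)
```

View pics/c1.png

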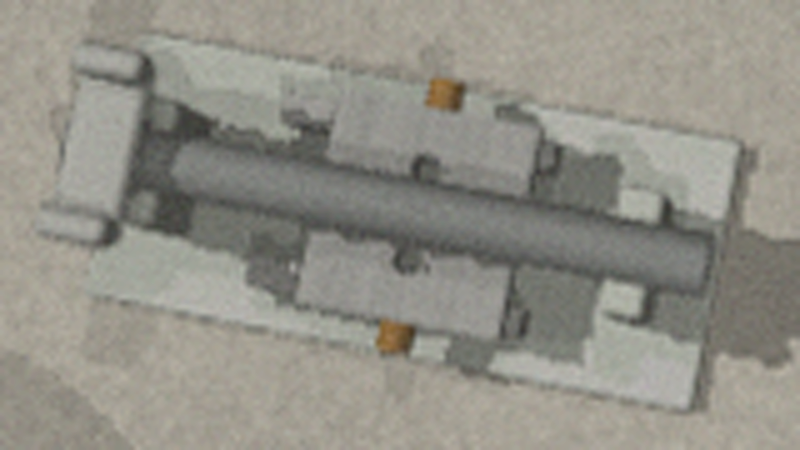

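View pics/c2.png

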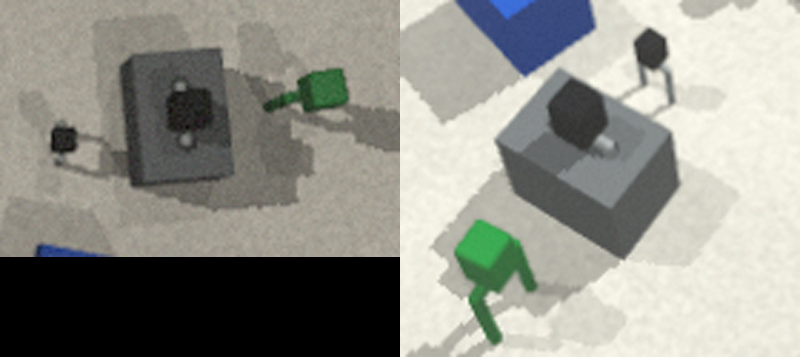

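View pics/c4.png

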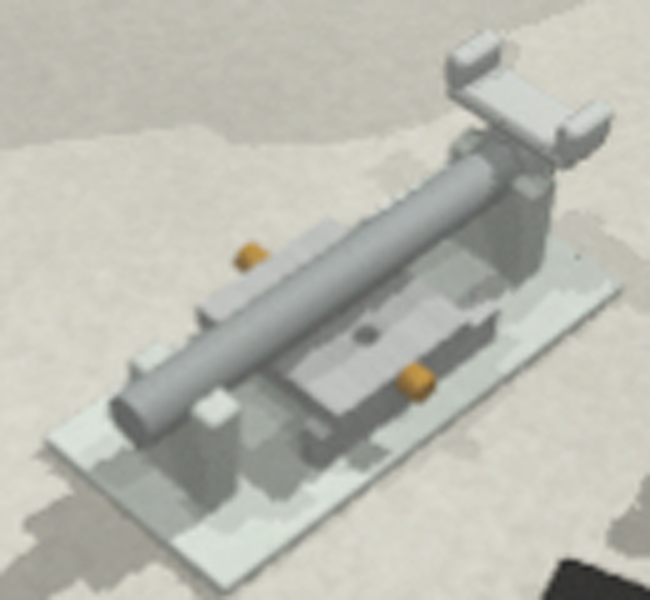

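The crop confirms it: the large black-block U-bolt stands in the grey stand with its legs along world x. The green one and the small black one beside it are decoys. I'll look closely at the cradle on the way over.

```bash
cat > h.py <<'E'
import numpy as np, cv2
from rig import bot
from scipy.spatial.transform import Rotation as Ro
def pose():
    s=bot.state(); return np.array(s['position']),Ro.from_rotvec(s['tcp_rot']).as_matrix(),s
def Rdown(deg):
    c,s=np.cos(np.radians(deg)),np.sin(np.radians(deg))
    return np.array([[c,0,-s],[s,0,c],[0,-1,0]],float)
def rel(p,deg,p0=None,R0=None):
    if p0 is None: p0,R0,_=pose()
    d=R0.T@(np.array(p)-p0)*1000; rv=Ro.from_matrix(R0.T@Rdown(deg)).as_rotvec()
    return d.round(1),rv.round(4)
def rays(cal,px):
    px=np.atleast_2d(px).astype(float)
    K=cal['mtx'];d=(px-K[:2,2])/[K[0,0],K[1,1]]
    u=d.copy()
    for _ in range(20): u=d/(1+cal['k1']*(u**2).sum(1,keepdims=True))
    r=np.c_[u,np.ones(len(u))]@cal['R']  # R^T r
    return -cal['R'].T@cal['t'], r
def atz(cal,px,z):
    C,r=rays(cal,px); return C+r*((z-C[2])/r[:,2])[:,None]
def proj(cal,X):
    X=np.atleast_2d(X);c=X@cal['R'].T+cal['t'];u=c[:,:2]/c[:,2:]
    u=u*(1+cal['k1']*(u**2).sum(1,keepdims=True))
    return u*[cal['mtx'][0,0],cal['mtx'][1,1]]+cal['mtx'][:2,2]
E
python3 - <<'E'
from h import *
p,R,s=pose()
c=bot.get_calibration('wrist');C=-c['R'].T@c['t']
print('cam in tool',R.T@(C-p),'cam axis in tool',R.T@c['R'].T)
t=bot.get_calibration('top')
def pc(u,v,o=(165,180),k=5): return [o[0]+u/k-.4,o[1]+v/k-.4]
print('brass',atz(t,[pc(445,95),pc(395,337)],.036+.004))
print('hole',atz(t,[pc(425,168),pc(408,262)],.042))
print('base corners', atz(t,[pc(740,140),pc(692,410),pc(90,290),pc(150,37)],.008))
print(rel([.5,.06,.33],80))
E
```

```text
cam in tool [-0.00055897 -0.09291247  0.08533347] cam axis in tool [[ 9.99998418e-01 -1.74283986e-03 -3.57076891e-04]
 [-1.92808028e-04 -3.05702388e-01  9.52127099e-01]
 [-1.76856432e-03 -9.52125523e-01 -3.05702240e-01]]
brass [[0.57989176 0.11523993 0.04      ]
 [0.48606009 0.13436204 0.04      ]]
hole [[0.55116159 0.1226129  0.042     ]
 [0.5147799  0.12907483 0.042     ]]
base corners [[0.56416249 0.00155814 0.008     ]
 [0.45690171 0.02192711 0.008     ]
 [0.50787751 0.26401479 0.008     ]
 [0.61053279 0.2414606  0.008     ]]
(array([-414.1,  -37.8, -457.3]), array([-0.    , -0.1382,  0.    ]))
```

Run:
```python
from h import *
print(rel([.53,.13,.27],-11.4))
```

```text
(array([-338.3,   22.2, -464.3]), array([-1.0000e-04,  1.4571e+00,  0.0000e+00]))
```

>>> {"method": "jog_arm", "body": {
  "series": "-338 22 -464 0 1.457 0;-338 22 -464 0 1.457 0;-338 22 -464 0 1.457 0;-338 22 -464 0 1.457 0;-338 22 -464 0 1.457 0;-338 22 -464 0 1.457 0;-338 22 -464 0 1.457 0;-338 22 -464 0 1.457 0;-338 22 -464 0 1.457 0;-338 22 -464 0 1.457 0;-338 22 -464 0 1.457 0;-338 22 -464 0 1.457 0;-338 22 -464 0 1.457 0;-338 22 -464 0 1.457 0;-338 22 -464 0 1.457 0;-338 22 -464 0 1.457 0;-338 22 -464 0 1.457 0;-338 22 -464 0 1.457 0",
  "claw": 60
}}

```text
time: 2.25
position: [0.5292, 0.1318, 0.2702]
tcp_rot: [-1.565, 0.155, -0.154]
contact_force: [-0.1, 0.4, -0.4]
opening: 0.0596
```

Run:
```python
from h import *
p,R,s=pose();print(s['time'],p,R.round(3),s['joint_pos'].round(2),s['contact_force'])
c=bot.get_calibration('wrist')
f=bot.grab_frame('wrist');cv2.imwrite('pics/w1.png',f[:,:,::-1]);np.savez('w1.npz',**c)
```

```text
2.25 [0.52922657 0.13176131 0.2702311 ] [[ 0.981 -0.     0.196]
 [-0.196  0.001  0.981]
 [-0.    -1.     0.001]] [-0.73  0.17  0.45  1.73 -0.08  1.26 -0.46] [-0.07321871  0.36888411 -0.43746273]
```

View pics/w1.png

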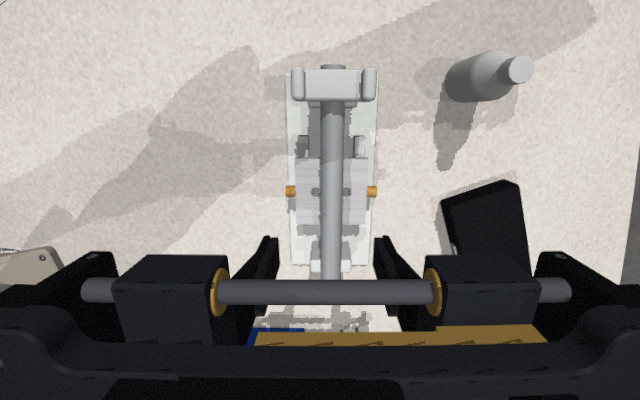

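Run:
```python
import cv2
a=cv2.imread('pics/w1.png')[55:285,270:395]
cv2.imwrite('pics/c5.png',cv2.resize(a[80:180],(750,600),interpolation=cv2.INTER_CUBIC))
```

```text
(no output)
```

View pics/c5.png

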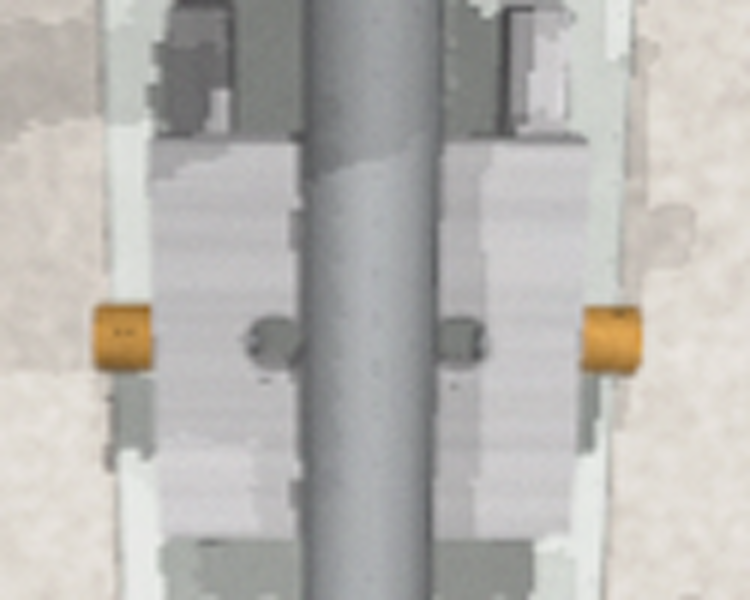

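Run:
```python
from h import *
c=dict(np.load('w1.npz'))
P=lambda u,v:[270+u/6-.4,135+v/6-.4]
b=atz(c,[P(123,338),P(612,340)],.036+.005); print('brass(ztop)',b,b.mean(0),np.degrees(np.arctan2(*(b[1]-b[0])[1::-1])))
h=atz(c,[P(247,342),P(487,342)],.042);print('hole outer',h,h.mean(0),np.linalg.norm(h[1]-h[0]))
pt=atz(c,[P(152,140),P(588,140)],.042);pb=atz(c,[P(160,538),P(574,538)],.042)
print('plate',pt,pb,np.mean(np.r_[pt,pb],0),np.linalg.norm(pt[0]-pt[1]),np.linalg.norm(pt.mean(0)-pb.mean(0)))
t1=atz(c,[P(304,30),P(443,30),P(300,340),P(437,340),P(300,580),P(432,580)],.062)
m=(t1[::2]+t1[1::2])/2;print('tube',m,np.linalg.norm(t1[::2]-t1[1::2],axis=1))
d=m[0]-m[2];print(np.degrees(np.arctan2(-d[0],d[1])))
for th in ("cradle","tube_top","plate_mid"):
    print(th,bot.landmark_of('wrist',th)[:1])
```

```text
brass(ztop) [[0.4858157  0.13521791 0.041     ]
 [0.57993037 0.11590819 0.041     ]] [0.53287303 0.12556305 0.041     ] -11.594597923715254
hole outer [[0.50964109 0.12988054 0.042     ]
 [0.5557246  0.12062896 0.042     ]] [0.53268284 0.12525475 0.042     ] 0.0470030022428905
plate [[0.50046294 0.17214404 0.042     ]
 [0.58124975 0.15592966 0.042     ]] [[0.48346875 0.09295033 0.042     ]
 [0.56602418 0.07637441 0.042     ]] [0.53280141 0.12434961 0.042     ] 0.08239791485491309 0.08099281873279508
tube [[0.54538157 0.1858453  0.062     ]
 [0.53379737 0.13112976 0.062     ]
 [0.52415439 0.08426089 0.062     ]] [0.02416412 0.02514753 0.02537263]
-11.80275222627976
cradle [{'at': [0.5316, 0.1337, -0.0002], 'conf': 0.73}]
tube_top []
plate_mid [{'at': [0.5345, 0.1318, 0.0415], 'conf': 0.59}]
```

Run:
```python
from h import *
print(rel([.532,-.19,.25],4))
```

```text
(array([  65.5,   20.2, -314.5]), array([-0.0004, -0.2671,  0.    ]))
```

>>> {"method": "jog_arm", "body": {
  "series": "65 20 -314 0 -0.267 0;65 20 -314 0 -0.267 0;65 20 -314 0 -0.267 0;65 20 -314 0 -0.267 0;65 20 -314 0 -0.267 0;65 20 -314 0 -0.267 0;65 20 -314 0 -0.267 0;65 20 -314 0 -0.267 0;65 20 -314 0 -0.267 0;65 20 -314 0 -0.267 0;65 20 -314 0 -0.267 0;65 20 -314 0 -0.267 0;65 20 -314 0 -0.267 0"
}}

```text
time: 3.53
position: [0.5319, -0.1887, 0.2502]
tcp_rot: [-1.569, -0.056, 0.055]
contact_force: [-0.4, 0.2, 0.5]
opening: 0.0601
```

Run:
```python
from h import *
p,R,s=pose();print(s['time'],p,R.round(3),s['joint_pos'].round(2),s['contact_force'])
c=bot.get_calibration('wrist')
f=bot.grab_frame('wrist');cv2.imwrite('pics/w2.png',f[:,:,::-1]);np.savez('w2.npz',**c)
for th in ("ubolt","ubolt_grip","stand"): print(th,bot.landmark_of('wrist',th))
```

```text
3.5333 [ 0.53186304 -0.18866863  0.25023734] [[ 0.998  0.    -0.071]
 [ 0.071  0.001  0.998]
 [ 0.    -1.     0.001]] [-0.29  0.25  0.65  1.71 -0.16  1.23  0.47] [-0.434847    0.23594227  0.52918378]
ubolt [{'at': [0.5443, -0.28, 0.054], 'conf': 0.93}, {'at': [0.5307, -0.1932, 0.0727], 'conf': 0.91}, {'at': [0.5183, -0.1091, 0.0413], 'conf': 0.58}]
ubolt_grip [{'at': [0.5415, -0.2818, 0.0817], 'conf': 0.93}, {'at': [0.5163, -0.1104, 0.0538], 'conf': 0.71}, {'at': [0.5295, -0.1902, 0.0971], 'conf': 0.59}]
stand [{'at': [0.4044, -0.1164, -0.0003], 'conf': 0.95}, {'at': [0.5331, -0.1885, 0.0003], 'conf': 0.88}]
```

View pics/w2.png

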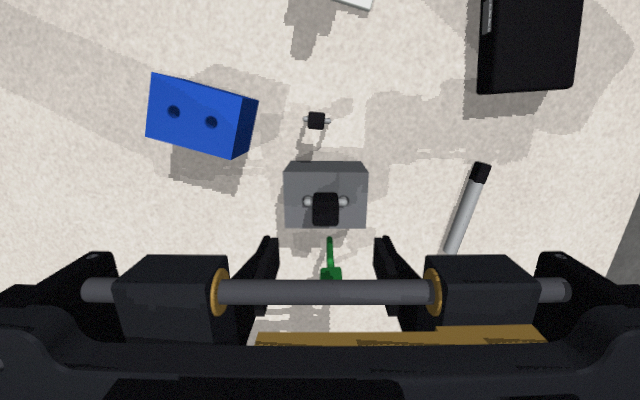

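Run:
```python
import cv2
a=cv2.imread('pics/w2.png')[150:250,270:395]
cv2.imwrite('pics/c6.png',cv2.convertScaleAbs(cv2.resize(a,(750,600),interpolation=cv2.INTER_CUBIC),alpha=1.5,beta=20))
```

```text
(no output)
```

View pics/c6.png

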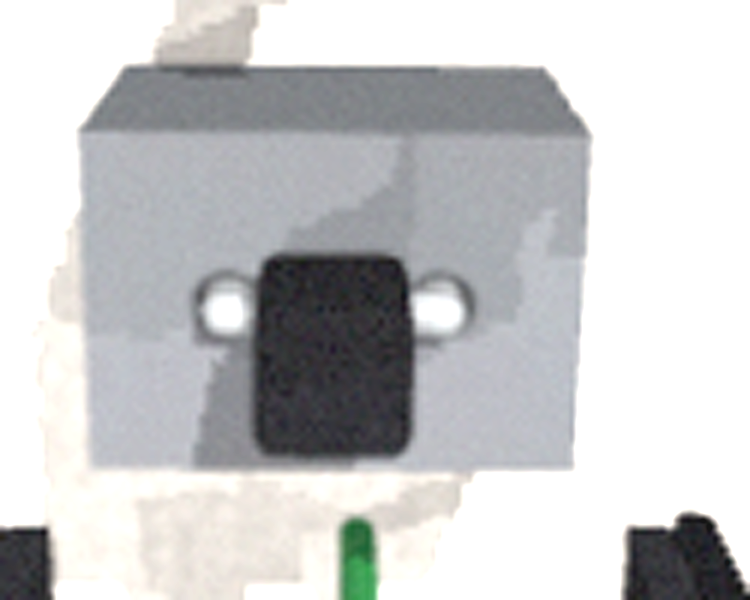

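Run:
```python
from h import *
c=dict(np.load('w2.npz'))
P=lambda u,v:[270+u/6-.4,150+v/6-.4]
k=atz(c,[P(80,132),P(590,135),P(575,467),P(92,467)],.068);m=k.mean(0)
print('stand',k,m,[np.linalg.norm(k[i]-k[i-1]) for i in range(4)])
d=(k[1]-k[0]+k[2]-k[3]);print('yaw',np.degrees(np.arctan2(d[1],d[0])))
h=atz(c,[P(198,305),P(474,307)],.068);print('hole outers',h.mean(0),np.linalg.norm(h[1]-h[0]),np.degrees(np.arctan2(*(h[1]-h[0])[1::-1])))
g=atz(c,[P(262,453),P(409,453)],.108);print('block top edge',g,np.linalg.norm(g[1]-g[0]))
g2=atz(c,[P(262,257),P(405,257)],.076);print('lower front edge',g2,)
p,R,_=pose()
for tz in (.098+.051+.03,.098+.051): print(rel([*m[:2],tz],4.3))
for nm in('hole',):print(rel([*h.mean(0)[:2],.149],4.3))
```

```text
stand [[ 0.48670979 -0.1638316   0.068     ]
 [ 0.57036366 -0.15855012  0.068     ]
 [ 0.5744693  -0.21739343  0.068     ]
 [ 0.49016945 -0.22323108  0.068     ]] [ 0.53042805 -0.19075156  0.068     ] [np.float64(0.059500149688031176), np.float64(0.08382043290541774), np.float64(0.05898636536379244), np.float64(0.08450172527378892)]
yaw 3.7876557648297426
hole outers [ 0.5307364  -0.19082826  0.068     ] 0.04678502892473075 3.5228321140363352
block top edge [[ 0.52049414 -0.20195149  0.108     ]
 [ 0.54234459 -0.20043867  0.108     ]] 0.021902756671749294
lower front edge [[ 0.51795763 -0.18079805  0.076     ]
 [ 0.54121866 -0.17918902  0.076     ]]
(array([-1.3, 71.3, -1.1]), array([-0.0003, -0.0059,  0.0002]))
(array([ -1.3, 101.3,  -1.1]), array([-0.0003, -0.0059,  0.0002]))
(array([ -1. , 101.3,  -1.2]), array([-0.0003, -0.0059,  0.0002]))
```

>>> {"method": "jog_arm", "body": {
  "series": "-1 35 -1 0 0.006 0;-1 70 -1 0 0.006 0;-1 90 -1 0 0.006 0;-1 98 -1 0 0.006 0;-1 101 -1 0 0.006 0;-1 101 -1 0 0.006 0;-1 101 -1 0 0.006 0"
}}

```text
time: 4.32
position: [0.5313, -0.1917, 0.1506]
tcp_rot: [-1.571, -0.05, 0.047]
contact_force: [-0.2, -0.5, -0.3]
opening: 0.0597
```

>>> {"method": "jog_arm", "body": {
  "series": "0 0 0 0 0 0;0 0 0 0 0 0;0 0 0 0 0 0;0 0 0 0 0 0;0 0 0 0 0 0;0 0 0 0 0 0;0 0 0 0 0 0;0 0 0 0 0 0",
  "claw": 10,
  "squeeze": 40
}}

```text
time: 4.98
position: [0.5306, -0.1914, 0.1493]
tcp_rot: [-1.57, -0.049, 0.049]
contact_force: [0.0, 0.6, 1.5]
opening: 0.0235
```

>>> {"method": "jog_arm", "body": {
  "series": "0 -10 0 0 0 0;0 -25 0 0 0 0;0 -45 0 0 0 0;0 -65 0 0 0 0;0 -85 0 0 0 0;0 -100 0 0 0 0;0 -110 0 0 0 0;0 -110 0 0 0 0;0 -110 0 0 0 0"
}}

```text
time: 5.73
position: [0.5304, -0.1913, 0.2592]
tcp_rot: [-1.57, -0.049, 0.049]
contact_force: [-0.4, 1.3, -1.9]
opening: 0.0235
```

Run:
```python
from h import *
p,R,s=pose();print(s['time'],p,R.round(4),s['contact_force'],s['opening'])
c=bot.get_calibration('wrist')
f=bot.grab_frame('wrist');cv2.imwrite('pics/w3.png',f[:,:,::-1]);np.savez('w3.npz',**c)
f=bot.grab_frame('scene');cv2.imwrite('pics/s3.png',cv2.resize(f[150:350,150:400,::-1],(750,600)))
h=np.array([.5327,.1253])
print(rel([*h,.0745+.0545+.03+.051+.035-.0545+.05],-11.5), rel([*h,.26],-11.5))
```

```text
5.7333 [ 0.53041988 -0.1913436   0.25916789] [[ 9.981e-01  2.000e-04 -6.210e-02]
 [ 6.210e-02  2.000e-04  9.981e-01]
 [ 2.000e-04 -1.000e+00  2.000e-04]] [-0.43082747  1.32234683 -1.85872339] 0.023450925111259027
(array([ 22.3,  17.7, 315.7]), array([-0.0003,  0.2628, -0.0017])) (array([ 22.3,  -1.8, 315.7]), array([-0.0003,  0.2628, -0.0017]))
```

View pics/w3.png

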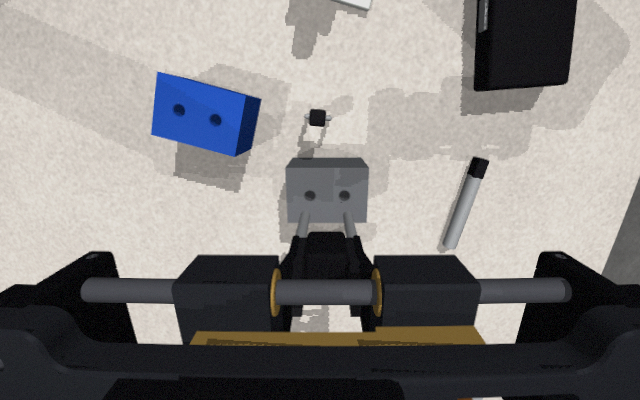

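View pics/s3.png

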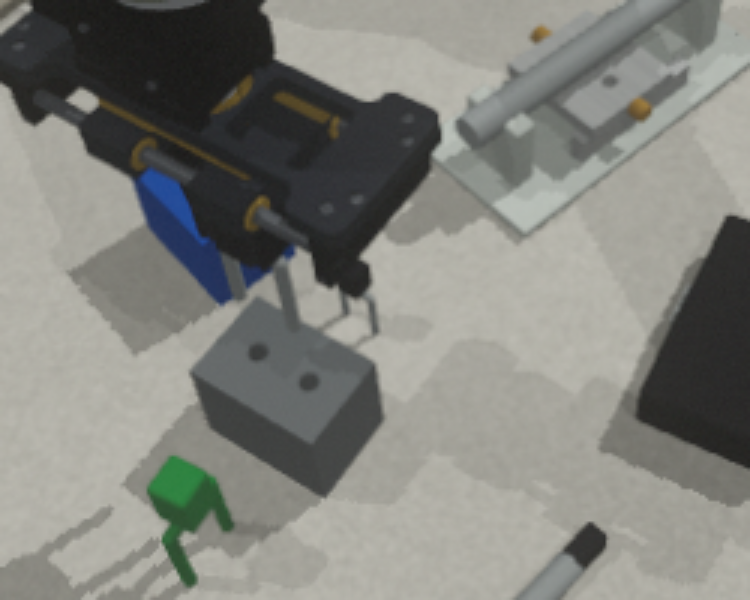

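Run:
```python
from h import *
c=dict(np.load('w3.npz'));p,R,_=pose()
for x in(-.018,.018):
  print(proj(c,p+R@np.array([x,.051+.0845,0])),proj(c,p+R@np.array([x,.051+.060,0])))
a=cv2.imread('pics/w3.png')[170:250,275:375]
cv2.imwrite('pics/c7.png',cv2.convertScaleAbs(cv2.resize(a,(750,600),interpolation=cv2.INTER_CUBIC),alpha=1.3,beta=20))
```

```text
[[305.38431151 213.89080283]] [[303.26946919 224.74925744]]
[[347.19573095 213.80621439]] [[349.48529411 224.65420018]]
```

View pics/c7.png

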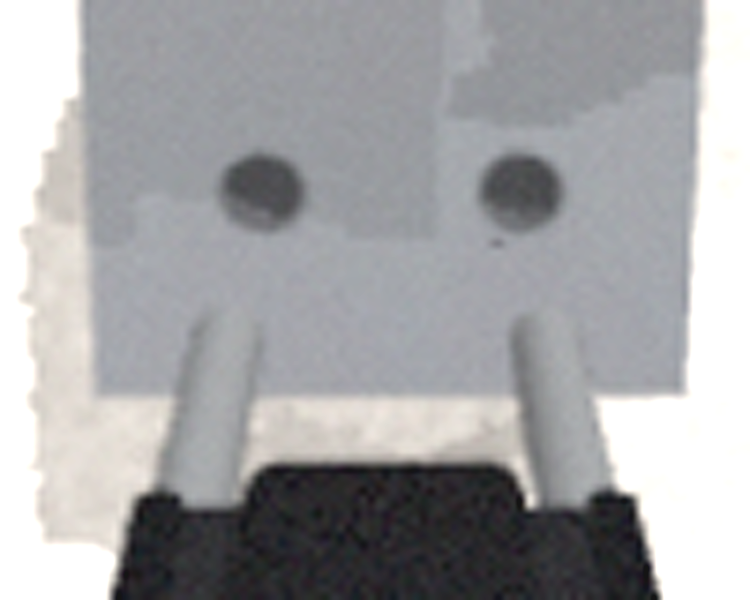

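>>> {"method": "jog_arm", "body": {
  "series": "2 0 20 0 0.02 0;5 0 55 0 0.06 0;8 0 90 0 0.1 0;11 0 125 0 0.14 0;14 0 160 0 0.18 0;17 0 195 0 0.22 0;20 0 230 0 0.262 0;21 0 265 0 0.262 0;22 10 295 0 0.262 0;22 18 310 0 0.262 0;22.3 24 315.7 0 0.263 0.0;22.3 24 315.7 0 0.263 0.0;22.3 24 315.7 0 0.263 0.0"
}}

```text
time: 6.92
position: [0.5331, 0.1234, 0.2346]
tcp_rot: [-1.567, 0.16, -0.158]
contact_force: [0.0, -0.2, -2.0]
opening: 0.0239
```

Run:
```python
from h import *
p,R,s=pose();print(s['time'],p,R.round(4),s['contact_force'],s['opening'])
c=bot.get_calibration('wrist')
f=bot.grab_frame('wrist');cv2.imwrite('pics/w4.png',f[:,:,::-1]);np.savez('w4.npz',**c)
cv2.imwrite('pics/c8.png',cv2.resize(f[130:240,260:400,::-1],(763,600),interpolation=cv2.INTER_CUBIC))
for x in(-.018,.018):
  print(proj(c,p+R@np.array([x,.051+.0845,0])),proj(c,p+R@np.array([x,.051+.060,0])))
y=np.array([np.sin(np.radians(11.5)),np.cos(np.radians(11.5)),0]);xx=np.array([y[1],-y[0],0])
H=np.array([.5327,.1253,.042])
print('hole outer pred',proj(c,[H-xx*.0235,H+xx*.0235]))
print(rel([.5327,.1253,p[2]],-11.5))
```

```text
6.9167 [0.53310893 0.12338381 0.23457144] [[ 9.796e-01 -1.300e-03  2.011e-01]
 [-2.011e-01 -1.400e-03  9.796e-01]
 [-9.000e-04 -1.000e+00 -1.700e-03]] [ 0.02932582 -0.22579842 -1.9857079 ] 0.02394198554579273
[[305.97608296 214.32579199]] [[303.85091493 225.27444056]]
[[347.95748783 214.27053362]] [[350.27440383 225.21483179]]
hole outer pred [[303.77555142 193.57056591]
 [348.674337   193.44365083]]
(array([-1.2,  0.6,  2.2]), array([ 0.001 , -0.0028, -0.0001]))
```

View pics/c8.png

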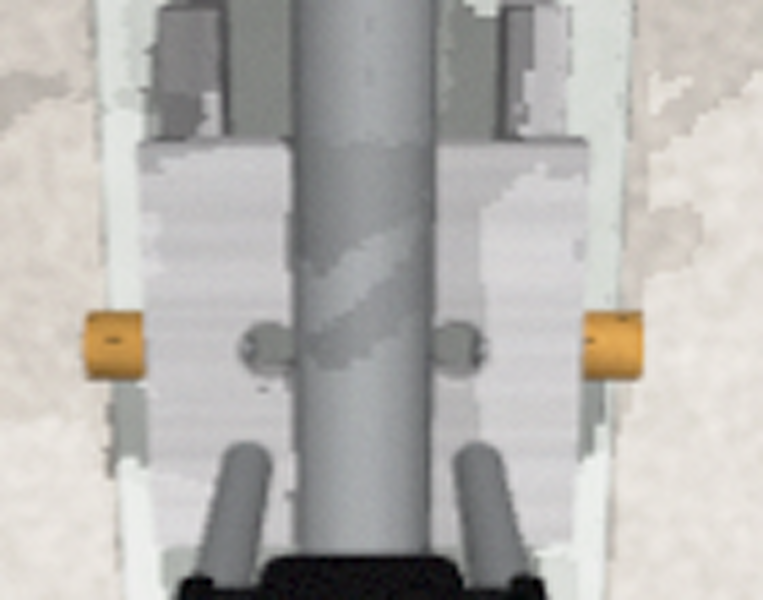

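>>> {"method": "jog_arm", "body": {
  "series": "0 0 0 0 0 0;0 0 0 0 0 0;0 0 0 0 0 0"
}}

```text
time: 7.22
position: [0.5335, 0.1241, 0.2356]
tcp_rot: [-1.565, 0.159, -0.159]
contact_force: [-0.6, 0.2, -2.0]
opening: 0.0235
```

Run:
```python
from h import *
p,R,s=pose();print(s['time'],p,R.round(4),s['contact_force'],s['wrist_torque'])
print(rel([.5327,.1253,p[2]],-11.5))
```

```text
7.2167 [0.5334893  0.12411354 0.2356363 ] [[ 9.796e-01  6.000e-04  2.012e-01]
 [-2.012e-01  3.000e-04  9.796e-01]
 [ 5.000e-04 -1.000e+00  4.000e-04]] [-0.61429195  0.23181113 -1.96342935] [-0.08405486  0.03730623  0.04465715]
(array([-1., -0.,  1.]), array([-0.0004, -0.0019,  0.0005]))
```

>>> {"method": "jog_arm", "body": {
  "series": "-1 0 1 0 -0.002 0;-1 8 1 0 -0.002 0;-1 15 1 0 -0.002 0;-1 22 1 0 -0.002 0;-1 22 1 0 -0.002 0;-1 22 1 0 -0.002 0"
}}

```text
time: 7.72
position: [0.5321, 0.1262, 0.2125]
tcp_rot: [-1.566, 0.157, -0.155]
contact_force: [0.7, 0.9, -1.4]
opening: 0.0237
```

Run:
```python
from h import *
p,R,s=pose();print(s['time'],p,R.round(4),s['contact_force'],s['wrist_torque'])
print(rel([.5327,.1253,p[2]],-11.5))
c=bot.get_calibration('wrist')
f=bot.grab_frame('wrist')
cv2.imwrite('pics/c9.png',cv2.resize(f[130:240,260:400,::-1],(763,600),interpolation=cv2.INTER_CUBIC))
```

```text
7.7167 [0.53209114 0.12616114 0.21248317] [[ 9.803e-01 -1.200e-03  1.976e-01]
 [-1.976e-01 -6.000e-04  9.803e-01]
 [-1.100e-03 -1.000e+00 -9.000e-04]] [ 0.7031586   0.90480496 -1.39185667] [-0.11503337  0.0768348   0.02447718]
(array([ 0.8, -0. , -0.7]), array([ 0.0009,  0.0018, -0.0011]))
```

View pics/c9.png

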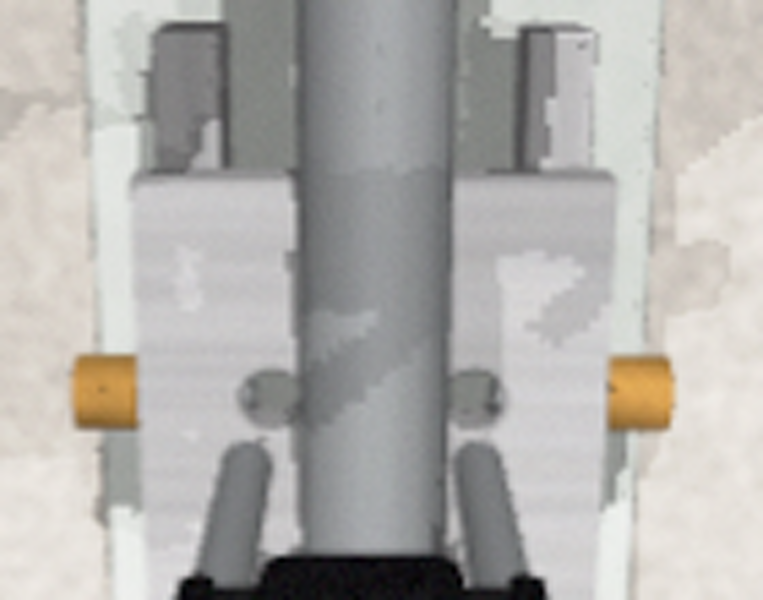

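```bash
cat >> h.py <<'E'
def toolcal(c,p,R):
    # calibration with tool frame as the world
    return dict(mtx=c['mtx'],k1=c['k1'],R=c['R']@R,t=c['R']@p+c['t'])
E
python3 - <<'E'
from h import *
c=dict(np.load('w4.npz'))
w=bot.get_calibration('wrist');p,R,_=pose();tc=toolcal(w,p,R);print(tc['R'].round(4),-tc['R'].T@tc['t'])
def plane(px,d):
    C,r=rays(tc,px);return C+r*((d-C[1])/r[:,1])[:,None]
Q=lambda u,v:[260+u/5.45-.4,130+v/5.45-.4]
print('c8 tips',plane([Q(246,458),Q(477,458)],.1355))
print('c8 holes',plane([Q(240,348),Q(487,348)],.2346-.042).mean(0))
print('c9 tips',plane([Q(246,458),Q(477,458)],.1355))
print('c9 holes',plane([Q(240,398),Q(505,397)],.2135-.042))
print('c9 tube',plane([Q(298,400),Q(450,400)],.2135-.062).mean(0),plane([Q(299,200),Q(450,200)],.2135-.062).mean(0))
print('w1', )
E
```

```text
[[ 1.000e+00  6.000e-04 -1.700e-03]
 [-1.400e-03 -3.061e-01 -9.520e-01]
 [-1.100e-03  9.520e-01 -3.061e-01]] [-0.00062849 -0.09293926  0.08428293]
c8 tips [[-0.0190055   0.1355      0.00061032]
 [ 0.01732369  0.1355      0.00055766]]
c8 holes [-0.00047396  0.1926      0.00215198]
c9 tips [[-0.0190055   0.1355      0.00061032]
 [ 0.01732369  0.1355      0.00055766]]
c9 holes [[-0.02269866  0.1715     -0.00109516]
 [ 0.02493816  0.1715     -0.0009766 ]]
c9 tube [0.00123918 0.1515     0.00497998] [0.00129053 0.1515     0.03855267]
w1
```

>>> {"method": "jog_arm", "body": {
  "series": "1.9 0 -1.5 0 0 0;1.9 0 -1.5 0 0 0;1.9 0 -1.5 0 0 0;1.9 0 -1.5 0 0 0;1.9 0 -1.5 0 0 0;1.9 0 -1.5 0 0 0"
}}

```text
time: 8.27
position: [0.534, 0.1245, 0.2133]
tcp_rot: [-1.565, 0.156, -0.156]
contact_force: [0.2, 0.3, -1.4]
opening: 0.0236
```

Run:
```python
from h import *
for i in range(4):
  p,R,s=pose();print(s['time'],p.round(4),rel([.5327,.1253,p[2]],-11.5),s['contact_force'].round(2))
  f=bot.grab_frame('wrist')
cv2.imwrite('pics/w10.png',f[:,:,::-1])
cv2.imwrite('pics/c10.png',cv2.resize(f[130:240,260:400,::-1],(763,600),interpolation=cv2.INTER_CUBIC))
```

```text
8.2667 [0.534  0.1245 0.2133] (array([-1.4,  0. ,  0.6]), array([-0.0002,  0.0018,  0.0001])) [ 0.19  0.32 -1.44]
8.3167 [0.534  0.1245 0.2133] (array([-1.4,  0. ,  0.6]), array([-0.0002,  0.0018, -0.    ])) [ 0.3  -0.14 -2.84]
8.3667 [0.534  0.1244 0.2133] (array([-1.4,  0. ,  0.6]), array([-0.0001,  0.0018, -0.    ])) [-0.11  0.22 -2.02]
8.4167 [0.534  0.1245 0.2133] (array([-1.4,  0. ,  0.6]), array([-0.0001,  0.0018,  0.    ])) [-0.17  0.44 -1.03]
```

View pics/c10.png

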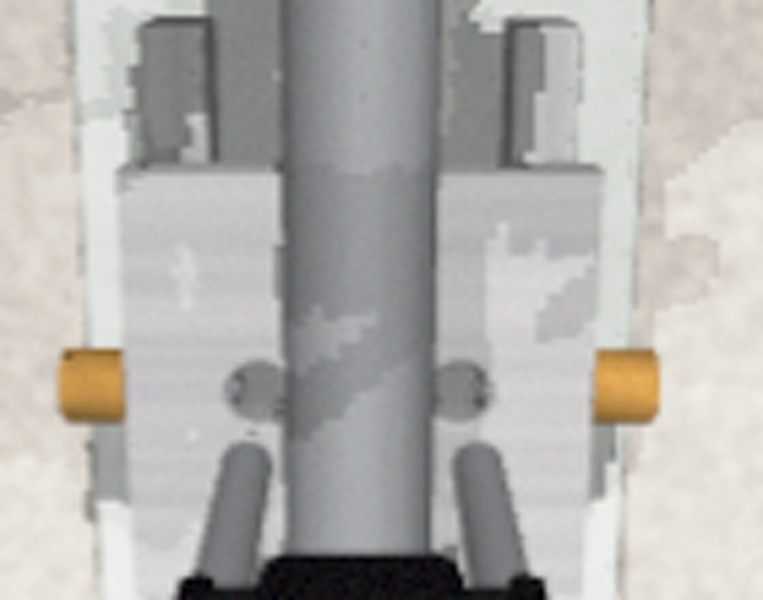

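Run:
```python
from h import *
w=bot.get_calibration('wrist');p,R,_=pose();tc=toolcal(w,p,R)
def plane(px,d):
    C,r=rays(tc,px);return C+r*((d-C[1])/r[:,1])[:,None]
Q=lambda u,v:[260+u/5.45-.4,130+v/5.45-.4]
t=plane([Q(246,458),Q(477,458)],.1355);h=plane([Q(226,391),Q(490,390)],p[2]-.042);print(t,h,(h.mean(0)-t.mean(0))*1e3)
b=plane([Q(92,386),Q(628,385)],p[2]-.041);print('brass',b,b.mean(0))
f=cv2.imread('pics/w10.png');g=cv2.cvtColor(f,cv2.COLOR_BGR2GRAY).astype(float)
# tube edges via gradient over several rows, refine
for r in (134,150,165,180,190,200,210,220):
    row=cv2.GaussianBlur(g,(1,3),0)[r,295:360];d=np.diff(row)
    # print profile extrema
    L=295+8+np.argmax(np.abs(d[8:26]))+.5;Rr=295+35+np.argmax(np.abs(d[35:55]))+.5
    q=plane([[L,r],[Rr,r]],p[2]-.062);print(r,L,Rr,q.mean(0)[[0,2]]*1e3,(q[1]-q[0])[0]*1e3)
```

```text
[[-0.01901222  0.1355      0.00060357]
 [ 0.01731483  0.1355      0.00055027]] [[-0.02516003  0.17121512  0.00031227]
 [ 0.0221753   0.17121512  0.0004295 ]] [-0.64367225 35.71512467 -0.20603268]
brass [[-0.04936817  0.17221512  0.00097572]
 [ 0.04708639  0.17221512  0.00101968]] [-0.00114089  0.17221512  0.0009977 ]
134 310.5 347.5 [ 1.83381483 66.0605529 ] 31.115494286908092
150 310.5 340.5 [-1.13768151 52.67879092] 25.637339652408542
165 311.5 339.5 [-1.16425072 39.73812713] 24.303355525832703
180 309.5 339.5 [-2.07407469 26.39162095] 26.46072503178356
190 311.5 339.5 [-1.21069147 17.25023508] 24.968185098909363
200 311.5 348.5 [2.82904932 7.90122251] 33.366908474875764
210 311.5 339.5 [-1.24986177 -1.64902716] 25.538166917003828
220 308.5 338.5 [ -3.11620426 -11.42616228] 27.683277584887207
```

>>> {"method": "jog_arm", "body": {
  "series": "-0.4 0 0 0 0 0;-0.4 6 0 0 0 0;-0.4 12 0 0 0 0;-0.4 18 0 0 0 0;-0.4 24 0 0 0 0;-0.4 28 0 0 0 0;-0.4 30 0 0 0 0;-0.4 30 0 0 0 0;-0.4 30 0 0 0 0;-0.4 30 0 0 0 0"
}}

```text
time: 9.3
position: [0.5338, 0.1245, 0.1835]
tcp_rot: [-1.565, 0.156, -0.157]
contact_force: [-0.1, 0.7, -2.1]
opening: 0.0234
```

>>> {"method": "jog_arm", "body": {
  "series": "0 1 0 0 0 0;0 2 0 0 0 0;0 3 0 0 0 0;0 4 0 0 0 0;0 4 0 0 0 0;0 4 0 0 0 0;0 4 0 0 0 0"
}}

```text
time: 9.88
position: [0.5336, 0.1245, 0.1793]
tcp_rot: [-1.565, 0.156, -0.156]
contact_force: [0.4, -0.5, -1.6]
opening: 0.0238
```

>>> {"method": "jog_arm", "body": {
  "series": "0 0.5 0 0 0 0;0 1 0 0 0 0;0 1.5 0 0 0 0;0 2 0 0 0 0;0 2.5 0 0 0 0;0 3 0 0 0 0;0 3 0 0 0 0;0 3 0 0 0 0;0 3 0 0 0 0"
}}

```text
time: 10.63
position: [0.5336, 0.1245, 0.1763]
tcp_rot: [-1.565, 0.156, -0.156]
contact_force: [0.2, -0.2, -2.0]
opening: 0.0237
```

>>> {"method": "jog_arm", "body": {
  "series": "0 0.5 0 0 0 0;0 1 0 0 0 0;0 1.5 0 0 0 0;0 2 0 0 0 0;0 2.5 0 0 0 0;0 3 0 0 0 0;0 3 0 0 0 0;0 3 0 0 0 0"
}}

```text
time: 11.3
position: [0.5335, 0.1245, 0.1732]
tcp_rot: [-1.565, 0.156, -0.156]
contact_force: [-0.6, -0.0, -2.8]
opening: 0.0236
```

Run:
```python
from h import *
p,R,s=pose();print(s['time'],p,R.round(4),s['contact_force'],s['wrist_torque'])
f=bot.grab_frame('wrist')
cv2.imwrite('pics/c11.png',cv2.resize(f[130:290,230:430,::-1],(750,600),interpolation=cv2.INTER_CUBIC))
```

```text
11.3 [0.53354715 0.1245008  0.17316804] [[ 9.803e-01 -1.000e-04  1.976e-01]
 [-1.976e-01  0.000e+00  9.803e-01]
 [-1.000e-04 -1.000e+00  0.000e+00]] [-0.62483164 -0.0322678  -2.82018454] [-0.10301895  0.05005345  0.00516673]
```

View pics/c11.png

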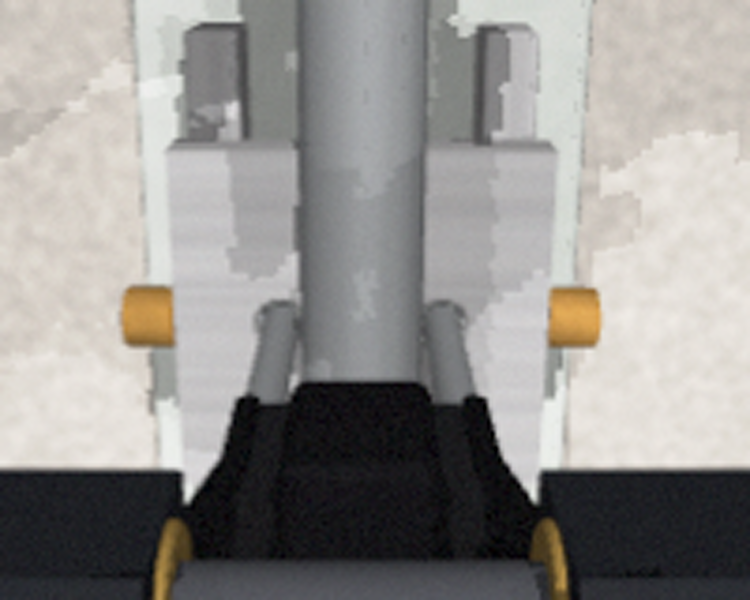

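Both legs are entering the holes in the plate (crop 272,310 and 447,310), with no contact force beyond the weight. I'll keep pressing gently.

>>> {"method": "jog_arm", "body": {
  "series": "0 0.5 0 0 0 0;0 1 0 0 0 0;0 1.5 0 0 0 0;0 2 0 0 0 0;0 2.5 0 0 0 0;0 3 0 0 0 0;0 3 0 0 0 0"
}}

```text
time: 11.93
position: [0.5336, 0.1246, 0.1702]
tcp_rot: [-1.565, 0.156, -0.156]
contact_force: [-0.2, 1.3, -1.0]
opening: 0.0235
```

>>> {"method": "jog_arm", "body": {
  "series": "0 0.5 0 0 0 0;0 1 0 0 0 0;0 1.5 0 0 0 0;0 2 0 0 0 0;0 2.5 0 0 0 0;0 3 0 0 0 0;0 3 0 0 0 0"
}}

```text
time: 12.52
position: [0.5335, 0.1244, 0.167]
tcp_rot: [-1.565, 0.157, -0.156]
contact_force: [-0.5, 0.7, -1.9]
opening: 0.0237
```

>>> {"method": "jog_arm", "body": {
  "series": "0 0.5 0 0 0 0;0 1 0 0 0 0;0 1.5 0 0 0 0;0 2 0 0 0 0;0 2 0 0 0 0"
}}

```text
time: 12.93
position: [0.5335, 0.1245, 0.1651]
tcp_rot: [-1.565, 0.156, -0.156]
contact_force: [-0.1, 0.4, -0.2]
opening: 0.0239
```

Run:
```python
from h import *
p,R,s=pose();print(s['time'],p,s['contact_force'],s['wrist_torque'])
f=bot.grab_frame('wrist')
cv2.imwrite('pics/c12.png',cv2.resize(f[130:290,230:430,::-1],(750,600),interpolation=cv2.INTER_CUBIC))
f=bot.grab_frame('scene')
cv2.imwrite('pics/s12.png',cv2.resize(f[100:230,270:430,::-1],(738,600),interpolation=cv2.INTER_CUBIC))
```

```text
12.9333 [0.53352828 0.12447542 0.16508527] [-0.08733692  0.37668999 -0.20437322] [0.05752265 0.08499862 0.0362996 ]
```

View pics/c12.png

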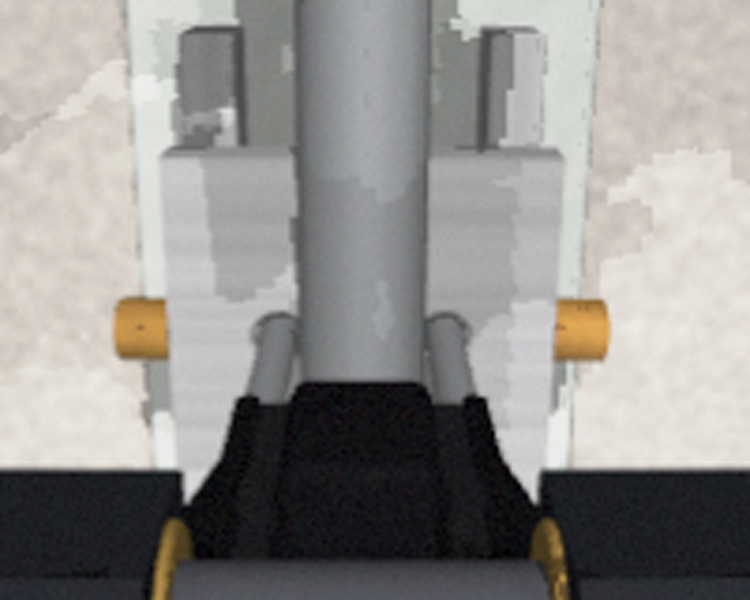

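View pics/s12.png

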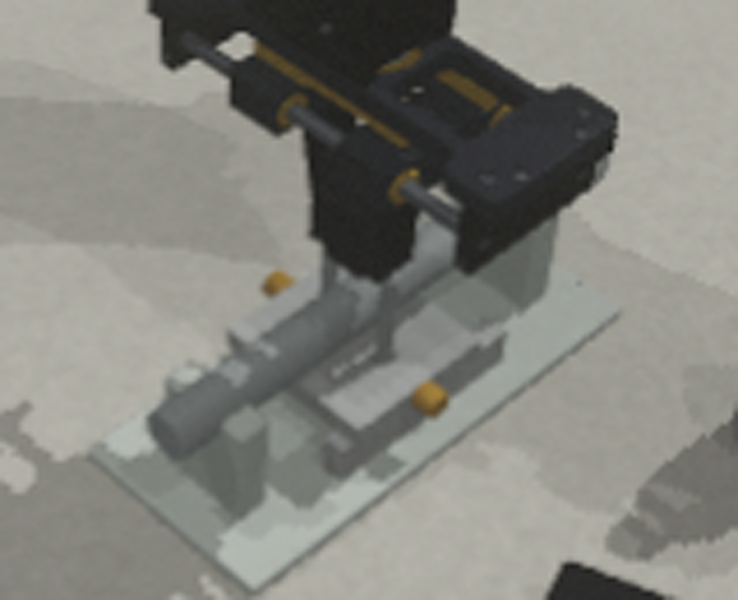

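>>> {"method": "jog_arm", "body": {
  "series": "0 0.5 0 0 0 0;0 1 0 0 0 0;0 1.5 0 0 0 0;0 2 0 0 0 0;0 2 0 0 0 0"
}}

```text
time: 13.45
position: [0.5336, 0.1245, 0.1631]
tcp_rot: [-1.565, 0.156, -0.156]
contact_force: [-1.0, -0.2, -1.1]
opening: 0.0236
```

>>> {"method": "jog_arm", "body": {
  "series": "0 0.5 0 0 0 0;0 1 0 0 0 0;0 1.5 0 0 0 0;0 2 0 0 0 0;0 2 0 0 0 0"
}}

```text
time: 13.87
position: [0.5335, 0.1245, 0.1611]
tcp_rot: [-1.565, 0.156, -0.156]
contact_force: [0.5, 0.7, -1.2]
opening: 0.0239
```

>>> {"method": "jog_arm", "body": {
  "series": "0 0.5 0 0 0 0;0 1 0 0 0 0;0 1.5 0 0 0 0;0 1.5 0 0 0 0"
}}

```text
time: 14.2
position: [0.5335, 0.1245, 0.1595]
tcp_rot: [-1.565, 0.156, -0.156]
contact_force: [0.2, 1.2, -1.3]
opening: 0.0238
```

>>> {"method": "jog_arm", "body": {
  "series": "0 0.5 0 0 0 0;0 1 0 0 0 0;0 1.5 0 0 0 0"
}}

```text
time: 14.45
position: [0.5336, 0.1245, 0.1582]
tcp_rot: [-1.565, 0.156, -0.156]
contact_force: [-0.8, 1.9, 0.1]
opening: 0.0238
```

>>> {"method": "jog_arm", "body": {
  "series": "0 0.4 0 0 0 0;0 0.8 0 0 0 0;0 1.2 0 0 0 0;0 1.2 0 0 0 0"
}}

```text
time: 14.78
position: [0.5335, 0.1245, 0.1569]
tcp_rot: [-1.565, 0.156, -0.156]
contact_force: [-0.7, 0.4, -1.4]
opening: 0.0238
```

>>> {"method": "jog_arm", "body": {
  "series": "0 0.4 0 0 0 0;0 0.8 0 0 0 0;0 0.8 0 0 0 0"
}}

```text
time: 15.03
position: [0.5336, 0.1245, 0.1561]
tcp_rot: [-1.565, 0.156, -0.156]
contact_force: [0.0, 0.0, -1.3]
opening: 0.0238
```

Run:
```python
from h import *
p,R,s=pose();print(s['time'],p,s['contact_force'],s['wrist_torque'])
f=bot.grab_frame('wrist')
cv2.imwrite('pics/c13.png',cv2.resize(f[130:290,230:430,::-1],(750,600),interpolation=cv2.INTER_CUBIC))
f=bot.grab_frame('scene')
cv2.imwrite('pics/s13.png',cv2.resize(f[120:220,300:420,::-1],(720,600),interpolation=cv2.INTER_CUBIC))
```

```text
15.0333 [0.53355858 0.12446149 0.15610904] [ 0.02384934  0.02396166 -1.25587207] [ 0.06067043  0.05985904 -0.02861614]
```

View pics/c13.png

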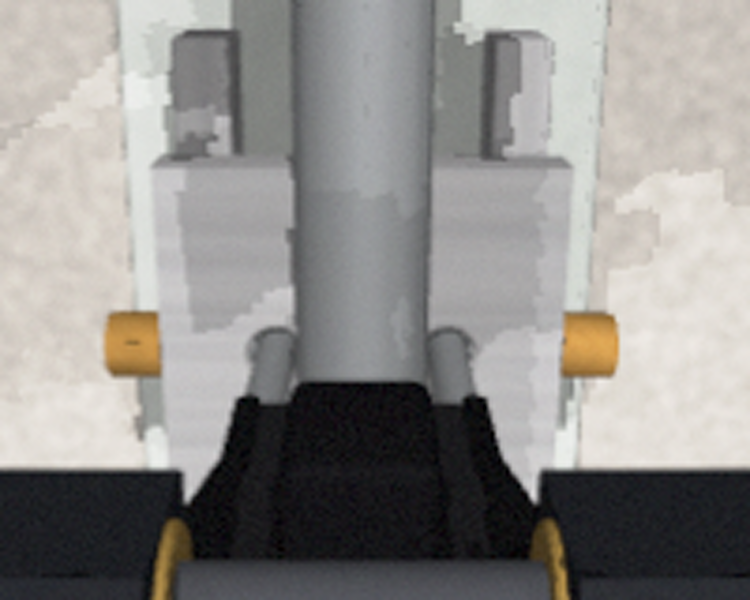

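View pics/s13.png

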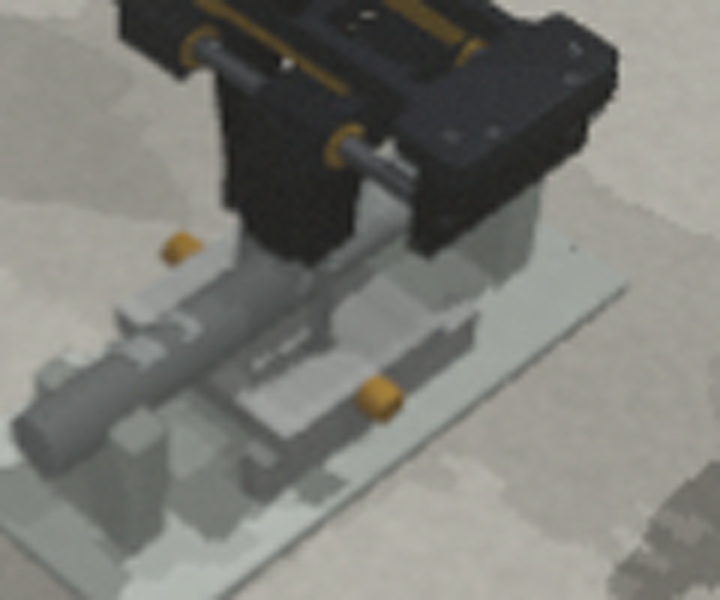

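>>> {"method": "jog_arm", "body": {
  "series": "0 0.3 0 0 0 0;0 0.6 0 0 0 0;0 0.6 0 0 0 0"
}}

```text
time: 15.38
position: [0.5336, 0.1245, 0.1556]
tcp_rot: [-1.565, 0.156, -0.156]
contact_force: [-0.1, 0.1, -0.8]
opening: 0.0237
```

>>> {"method": "jog_arm", "body": {
  "series": "0 0.3 0 0 0 0;0 0.5 0 0 0 0;0 0.5 0 0 0 0"
}}

```text
time: 15.63
position: [0.5337, 0.1245, 0.1555]
tcp_rot: [-1.565, 0.156, -0.156]
contact_force: [-2.1, 0.3, 4.7]
opening: 0.0235
```

>>> {"method": "jog_arm", "body": {
  "series": "0 0.3 0 0 0 0;0 0.5 0 0 0 0;0 0.5 0 0 0 0"
}}

```text
time: 15.88
position: [0.5337, 0.1245, 0.1553]
tcp_rot: [-1.565, 0.156, -0.156]
contact_force: [-3.6, -0.2, 8.4]
opening: 0.0238
```

>>> {"method": "jog_arm", "body": {
  "series": "0 0.2 0 0 0 0;0 0.4 0 0 0 0;0 0.4 0 0 0 0;0 0.4 0 0 0 0"
}}

```text
time: 16.22
position: [0.5337, 0.1245, 0.1552]
tcp_rot: [-1.564, 0.156, -0.156]
contact_force: [-4.7, -0.5, 12.7]
opening: 0.0239
```

Run:
```python
from h import *
p,R,s=pose();print(s['time'],p,s['contact_force'],s['wrist_torque'])
f=bot.grab_frame('wrist')
cv2.imwrite('pics/c14.png',cv2.resize(f[130:290,230:430,::-1],(750,600),interpolation=cv2.INTER_CUBIC))
```

```text
16.2167 [0.53374713 0.12449204 0.15518945] [-4.67893072 -0.47083041 12.6662131 ] [-0.27296057  1.28001347  0.00989291]
```

View pics/c14.png

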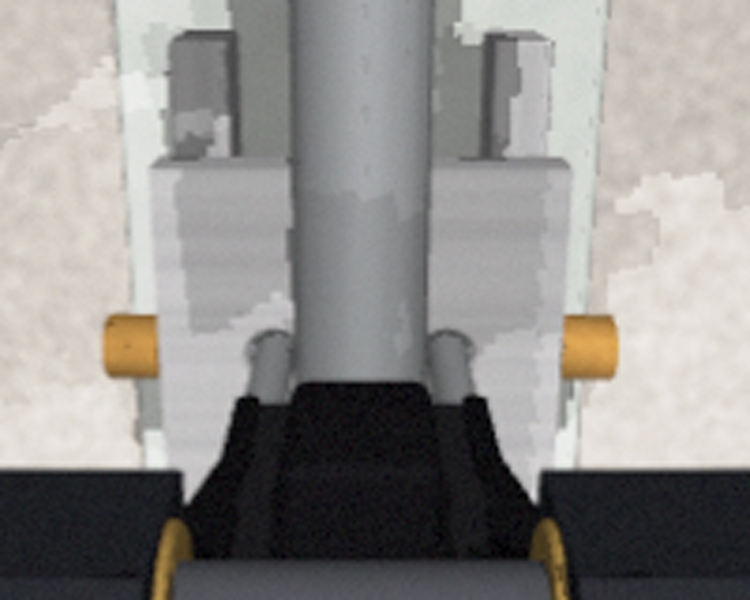

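>>> {"method": "jog_arm", "body": {
  "series": "0 0 0 0 0 0;0 0 0 0 0 0;0 0 0 0 0 0;0 0 0 0 0 0;0 0 0 0 0 0",
  "claw": 50
}}

```text
time: 16.68
position: [0.5335, 0.1244, 0.154]
tcp_rot: [-1.565, 0.156, -0.156]
contact_force: [0.4, -0.3, -0.2]
opening: 0.0463
```

Run:
```python
from h import *
p,R,s=pose();print(s['time'],p,s['contact_force'],s['wrist_torque'],s['opening'])
```

```text
16.6833 [0.53352816 0.12440693 0.15402454] [ 0.43396884 -0.3099651  -0.18979713] [-0.07534494  0.04171384  0.01213698] 0.04631270531587135
```

Released with zero residual force. I'll retreat straight up and inspect.

>>> {"method": "jog_arm", "body": {
  "series": "0 -10 0 0 0 0;0 -30 0 0 0 0;0 -60 0 0 0 0;0 -90 0 0 0 0;0 -105 0 0 0 0;0 -105 0 0 0 0;0 -105 0 0 0 0;0 -105 0 0 0 0"
}}

```text
time: 17.35
position: [0.5332, 0.1244, 0.2587]
tcp_rot: [-1.565, 0.157, -0.155]
contact_force: [-0.5, -0.3, 0.1]
opening: 0.0499
```

Run:
```python
from h import *
p,R,s=pose();print(s['time'],p,s['contact_force'],s['opening'])
w=bot.get_calibration('wrist');f=bot.grab_frame('wrist');np.savez('w15.npz',**w)
cv2.imwrite('pics/w15.png',f[:,:,::-1])
cv2.imwrite('pics/c15.png',cv2.resize(f[140:260,250:410,::-1],(800,600),interpolation=cv2.INTER_CUBIC))
f=bot.grab_frame('scene')
cv2.imwrite('pics/s15.png',cv2.resize(f[120:220,300:420,::-1],(720,600),interpolation=cv2.INTER_CUBIC))
for cam in('wrist','scene'):
  for t in('ubolt','ubolt_grip'): print(cam,t,bot.landmark_of(cam,t))
```

```text
17.35 [0.533211   0.12444938 0.2586973 ] [-0.45108122 -0.26492775  0.05686207] 0.04988358890967641
wrist ubolt [{'at': [0.5359, 0.1229, 0.0778], 'conf': 0.94}]
wrist ubolt_grip [{'at': [0.5333, 0.1284, 0.1058], 'conf': 0.57}, {'at': [0.531, 0.1229, 0.0774], 'conf': 0.47}]
scene ubolt [{'at': [0.5439, -0.2803, 0.0574], 'conf': 0.62}, {'at': [0.5157, -0.1126, 0.0404], 'conf': 0.59}, {'at': [0.5352, 0.1286, 0.0736], 'conf': 0.53}]
scene ubolt_grip [{'at': [0.5303, 0.1262, 0.1066], 'conf': 0.63}, {'at': [0.5128, -0.1132, 0.0578], 'conf': 0.63}]
```

View pics/c15.png

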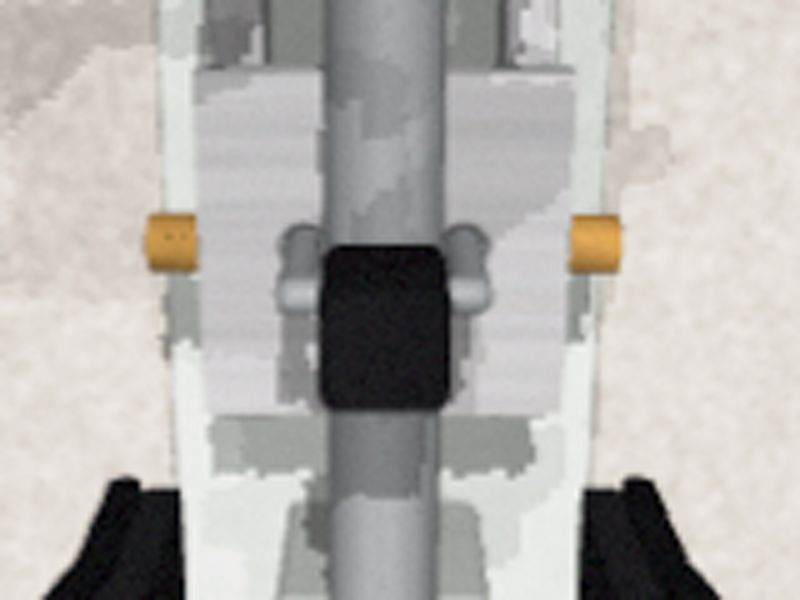

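View pics/s15.png

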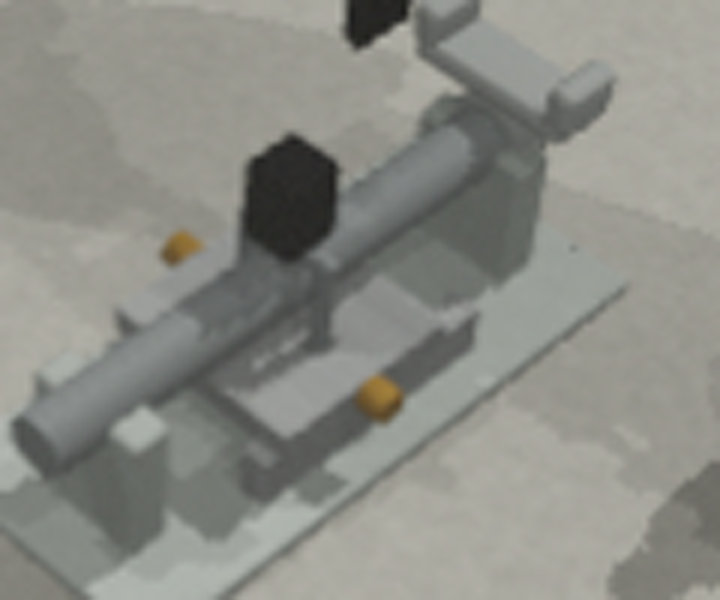

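It looks seated. As a check on the height, I'll touch the block's top with closed fingertips. If it's home, contact should come at TCP z ≈ 0.1845.

>>> {"method": "jog_arm", "body": {
  "series": "0 0 0 0 0 0;0 15 0 0 0 0;0 35 0 0 0 0;0 55 0 0 0 0;0 65 0 0 0 0;0 69 0 0 0 0;0 70 0 0 0 0;0 70 0 0 0 0;0 70 0 0 0 0;0 70 0 0 0 0",
  "claw": 0,
  "squeeze": 20
}}

```text
time: 18.48
position: [0.5341, 0.1246, 0.1902]
tcp_rot: [-1.564, 0.155, -0.157]
contact_force: [-0.6, -0.1, -0.5]
opening: 0.0007
```

>>> {"method": "jog_arm", "body": {
  "series": "0 0.5 0 0 0 0;0 1 0 0 0 0;0 1.5 0 0 0 0;0 2 0 0 0 0;0 2.5 0 0 0 0;0 2.5 0 0 0 0"
}}

```text
time: 18.98
position: [0.5335, 0.1245, 0.1866]
tcp_rot: [-1.565, 0.156, -0.156]
contact_force: [-0.5, 0.1, 0.0]
opening: 0.0002
```

>>> {"method": "jog_arm", "body": {
  "series": "0 0.4 0 0 0 0;0 0.8 0 0 0 0;0 1.2 0 0 0 0;0 1.2 0 0 0 0"
}}

```text
time: 19.32
position: [0.5336, 0.1245, 0.1854]
tcp_rot: [-1.565, 0.156, -0.156]
contact_force: [0.5, 0.1, -0.5]
opening: 0.0006
```

>>> {"method": "jog_arm", "body": {
  "series": "0 0.4 0 0 0 0;0 0.8 0 0 0 0;0 0.8 0 0 0 0"
}}

```text
time: 19.57
position: [0.5336, 0.1245, 0.1847]
tcp_rot: [-1.565, 0.156, -0.156]
contact_force: [-0.4, -0.4, -0.1]
opening: 0.0004
```

>>> {"method": "jog_arm", "body": {
  "series": "0 0.3 0 0 0 0;0 0.6 0 0 0 0;0 0.6 0 0 0 0"
}}

```text
time: 19.82
position: [0.5337, 0.1245, 0.1844]
tcp_rot: [-1.565, 0.156, -0.156]
contact_force: [-1.3, -0.4, 2.5]
opening: 0.0005
```

>>> {"method": "jog_arm", "body": {
  "series": "0 0.3 0 0 0 0;0 0.5 0 0 0 0;0 0.5 0 0 0 0"
}}

```text
time: 20.07
position: [0.5339, 0.1245, 0.1843]
tcp_rot: [-1.565, 0.156, -0.157]
contact_force: [-1.6, -0.0, 6.5]
opening: 0.0007
```

>>> {"method": "jog_arm", "body": {
  "series": "0 0.4 0 0 0 0;0 0.8 0 0 0 0;0 0.8 0 0 0 0;0 0.8 0 0 0 0"
}}

```text
time: 20.4
position: [0.5342, 0.1245, 0.1841]
tcp_rot: [-1.564, 0.155, -0.158]
contact_force: [-2.8, -1.4, 11.2]
opening: 0.0005
```

>>> {"method": "jog_arm", "body": {
  "series": "0 -3 0 0 0 0;0 -20 0 0 0 0;0 -50 0 0 0 0;0 -80 0 0 0 0;0 -80 0 0 0 0;0 -80 0 0 0 0;0 -80 0 0 0 0;0 -80 0 0 0 0"
}}

```text
time: 21.07
position: [0.533, 0.1244, 0.2616]
tcp_rot: [-1.566, 0.158, -0.155]
contact_force: [-1.0, 0.6, -0.3]
opening: 0.0004
```

Run:
```python
from h import *
p,R,s=pose();print(s['time'],p,s['contact_force'],s['joint_velocities'].round(3))
f=bot.grab_frame('scene');cv2.imwrite('pics/s16.png',f[:,:,::-1])
f=bot.grab_frame('wrist');cv2.imwrite('pics/c16.png',cv2.resize(f[140:260,250:410,::-1],(800,600)))
```

```text
21.0667 [0.53304877 0.12441206 0.26161812] [-0.99826998  0.59115657 -0.3048274 ] [-0.002  0.006  0.001 -0.     0.001  0.002  0.   ]
```

View pics/s16.png

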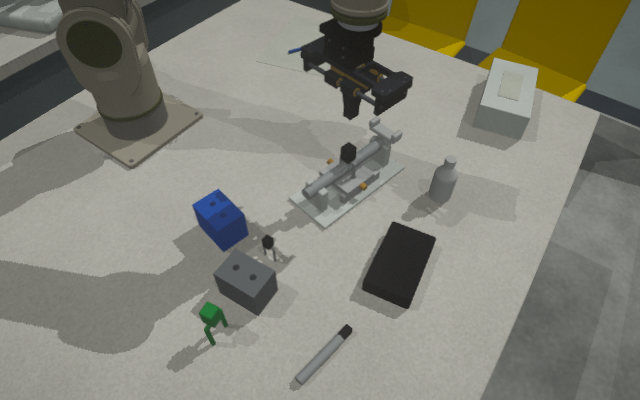

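View pics/c16.png

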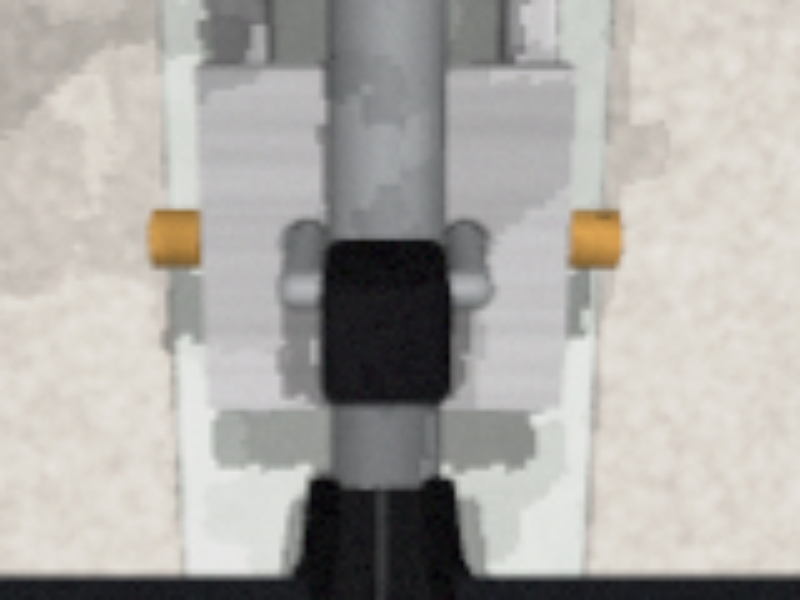

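The scene picture shows the U-bolt on the tube at (348,153), the stand empty at (246,280), and the other things on the table where they were. The wrist crop shows both legs in the holes and the gripper clear.

```bash
python3 -c "
from rig import bot
print(bot.finish_job())"
```

```text
the job is handed in; nothing more can be done
None
```

The U-bolt is seated astride the chin-rest tube with both legs through the plate holes, and I let go of it and handed the job in at about 21 s. I took the large black-block U-bolt from the grey stand, found the holes with the wrist camera, and lowered it in small steps with the force checked after each.

- **Seating:** the bow met the tube at TCP z 0.1555 m, exactly the expected height. I pressed to a reading of about 13 N there, well under the 32 N limit.
- **Height check after release:** I touched the block's top with closed fingertips. Contact came at about 0.1845 m, as expected, and it held firm at an 11 N reading.
- **Last pictures:** both legs are in the holes, the stand is empty, the other things are where they were, and the gripper is clear.
- **What disagreed:**
  - The push past the spring balls felt like only about 1–2 N, where 3–15 N was stated. I have no firm explanation for this; the two height checks are why I count it as fully down.
  - A sideways force of about 5 N showed while pressing. I put it down to the arm flexing, and it was gone after release.

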